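Put the contact lens kit away in the vanity organiser

TASK

Put the contact lens kit away in the organiser tray: the lens case lying flat in the shallow oblong dish, the solution bottle upright in the large round cup, the eye-drop bottle upright in the small round cup and the soaking barrel upright in the square bin. The pill case and the perfume atomizer do not belong to the kit: leave them standing where they are on the counter.

Things in the scene. Friction and masses are not known exactly. Their poses are not given: they have to be found in the camera images.
- lens_case_mid (a point): Contact lens case: two round white screw caps (34 mm across, 34 mm apart along y) on a clear flat base; 34 mm wide (x), 68 mm long (y), 20 mm high. Point at its centre, 10 mm above its underside; z up. Grip it across x at the middle, where both caps are touched; the caps are its upper 8 mm, the base below is 31 to 33 mm wide. Lies loose on the counter (top at z = 0) at the start.
- solution_bottle_mid (a point): Lens solution bottle: upright round white plastic bottle, 38 mm across up to 78 mm, then a shoulder and a 26 mm flip cap; 105 mm high. Point on its axis half-way up (52.5 mm above its underside), z along the bottle. Stands loose on the counter (top at z = 0) at the start. 
- drop_bottle_mid (a point): Eye-drop bottle: smallest upright white bottle, 26 mm across up to 40 mm, then a slim tapered cap 19 to 13 mm across; 64 mm high. Point on its axis half-way up (32 mm above its underside), z along it. Stands loose on the counter (top at z = 0) at the start. 
- soaking_barrel_mid (a point): Lens soaking barrel: upright clear plastic cylinder with a ribbed white screw cap of the same width, 36 mm across, 76 mm high (the top 2 mm a 24 mm button). Point on its axis half-way up (38 mm above its underside), z along it. Stands loose on the counter (top at z = 0) at the start. 
- dish: Target of the lens case: shallow oblong frosted acrylic dish, 68 (x) by 100 mm (y) outside, 60 by 92 mm inside, floor 4 mm thick, rim 9 mm above its underside. The case lies in it lengthwise along y; fingers that grip only the case's upper 13 mm stay above the rim. Fixed in the tray (see large_cup); origin at the centre of its underside, 4 mm above the counter, z up, y along the row.
- large_cup: Target of the solution bottle: larger round frosted acrylic cup, 68 mm across, 60 mm inside, floor 4 mm thick, rim 26 mm above its underside. The four modules sit fixed 94 mm apart, in any sequence, in a row along the middle of a bamboo tray 92 x 400 mm (rim 12 mm high), all with its yaw; origin at the centre of the underside, 4 mm above the counter, z up, y along the row.
- small_cup: Target of the eye-drop bottle: smaller shallow round frosted acrylic cup, 53 mm across outside, 45 mm inside, floor 4 mm thick, rim 15 mm above its underside. Fixed in the tray (see large_cup); origin at the centre of its underside (4 mm above the counter), z up, y along the row.
- square_bin: Target of the soaking barrel: shallow square frosted acrylic bin, 68 mm square outside, 60 mm inside, floor 4 mm thick, rim 18 mm above its underside. Fixed in the tray (see large_cup); origin at the centre of its underside (4 mm above the counter), z up, sides along x and y, y along the row.
- pill_case_mid (a point): Look-alike that stays: nickel-plated flat rectangular pill case with rounded corners, a hinge and a latch, 36 (x) by 66 (y) by 18 mm high, loose on the counter. Point at its centre, 9 mm up.
- atomizer_mid (a point): Look-alike that stays: upright perfume atomizer, round lilac glass 42 mm across up to 52 mm, nickel collar and spray button above; 92 mm high, loose on the counter. Point on its axis half-way up (46 mm). Also near, unlisted: a pink brush cup, 80 mm across, brushes up to 210 mm high, near x 0.63, y -0.42; the sink bowl, 100 mm high, beyond y 0.46.

How it is judged:
At the end, for the whole second after the job is handed in: Lens case in the dish and barrel in the bin (centres within 18 mm), solution bottle in the large cup (16 mm), drop bottle in the small cup (14 mm), each on its floor (4 mm), upright or flat to 0.12 rad, at rest; pill case and atomizer upright within 20 mm of their starts (horizontal distance between lens_case_mid and dish below 0.018 m and z of lens_case_mid in the frame of dish between 0.01 and 0.018 m and angle between each of lens_case_mid, solution_bottle_mid, drop_bottle_mid, soaking_barrel_mid, pill_case_mid, atomizer_mid's own z axis and vertical below 0.12 rad and linear speed of each of lens_case, solution_bottle, drop_bottle, soaking_barrel below 0.02 m/s and horizontal distance between solution_bottle_mid and large_cup below 0.016 m and z of solution_bottle_mid in the frame of large_cup between 0.0525 and 0.0605 m and horizontal distance between drop_bottle_mid and small_cup below 0.014 m and z of drop_bottle_mid in the frame of small_cup between 0.032 and 0.04 m and horizontal distance between soaking_barrel_mid and square_bin below 0.018 m and z of soaking_barrel_mid in the frame of square_bin between 0.038 and 0.046 m and distance of each of pill_case_mid, atomizer_mid from where it was at the start of the episode below 0.02 m); the robot touches nothing.
It fails at once if the pill case is shifted by more than 20 mm or tipped (distance of pill_case_mid from where it was at the start of the episode above 0.02 m or angle between pill_case_mid's own z axis and vertical above 0.3 rad).
It fails at once if the atomizer is shifted by more than 20 mm or tipped (distance of atomizer_mid from where it was at the start of the episode above 0.02 m or angle between atomizer_mid's own z axis and vertical above 0.3 rad).
It also fails if it takes over 112 s, if anything falls off the work surface, if the arm or the gripper's body presses on something with over 40 N, if the wrist force passes 120 N, or if a joint passes its speed limit or range.

ROBOT

A 6-joint arm with a two-finger parallel gripper is mounted at the origin on the work surface. World frame = base frame: x ahead of the robot, y to its left, z up, the work surface at z = 0. Lengths are in m, angles in rad, forces in N, time in s.
With the tool pointing down it reaches from about 0.375 to 0.9 m from the base axis. Payload 3.1 kg.
Tool frame: the origin (TCP) lies on the centre line of the jaws, within the pads' length; the fingertips stand robot.finger_overhang ahead of it and the grasp point (between the pads) lies 2 mm behind it (robot.finger_overhang is the distance from the TCP to the fingertips, in m); z points along the fingers, y is the direction in which the jaws open and shut (so a half turn about z gives the same grasp; the last joint's range is limited). The gripper opens to 87 mm and grips with 3 to 60 N. Pads are 19 mm wide; open, the fingers measure 117 mm over their backs; the gripper's body (75 mm by 190 mm) begins 51 mm behind the grasp point.
Start: joints at [-1.341, 0.527, 1.433, -0, 1.181, -0.178], TCP at [0.248, -0.574, 0.24] pointing down, gripper open.
Joint ranges: [-3.08, 3.08], [-0.75, 2.2], [0.22, 2.44], [-1.43, 4.57], [0, 2.65], [-2.85, 2.85]. Speed limits (rad/s): [2.79, 2.79, 3.14, 3.14, 3.14, 3.14].

INTERFACE

Orientations are given as a unit quaternion [x, y, z, w].
In Python, from rig import robot gives the robot as it stands. The module is installed in compiled form; this text tells all that it offers.
- The arm moves only by the tool step_arm, never from a script. Its arguments are lists of equal length, an entry for each row: "slide": the shift along the tool's x, y, z in mm, a list of three; "twist": the turn about the tool's z in degrees. A call has 1 to 20 rows; each row shifts and turns the commanded pose from where the row before left it, along the tool's axes as they then stand; what a row does not reach is not made up. A row lasts 1/12 s, in which the tool goes at most 41.7 mm and 7.16 degrees, less where a joint would pass 70% of its speed; a pose out of reach is approached as far as the arm can. A call is refused whole if a number of a shift passes 41.7 or a number of a turn 7.16, either way. A call with a gripper value outside its range is refused whole. "jaw" is the finger opening in mm, from 0 to 87, set as the call begins (left out, the last holds). The fingers move at their own pace and stop on an object; "force" is the grip in N (left out, the last holds). Time passes only in rows, so rows that do not move let the fingers close. It gives the time, the measured TCP pose, the force and the opening at its end, in the units of the state.
- robot.get_obs(): the state, without advancing time (a new reading comes with each control period).
- robot.camera(name): name is "side" or "top" or "wrist"; returns a dict with "color" (384x512x3 uint8, blue, green, red), "depth" (384x512 float32, m along the optical axis (not along the pixel's ray), 0 where there is no reading), "camera_matrix" (3x3 intrinsics, pixels), "origin" and "orientation" of the camera in the world. Camera axes: x right, y down, z forward; pixel columns grow to the right and rows downward; lengths in m; the calibration is good to about 2 mm. A picture is of the moment at which its call begins.
- robot.hand_in(): hands the job in, once; it reports no verdict.
The state is a dict: "time": time; "q": joint angles; "joint_velocities": joint speeds; "joint_torque": joint torques, N m; "position": TCP position; "tool_rot": TCP orientation; "ft_force": force on the tool from outside, world axes, zero at the start; "moment": the same for the moment, N m; "grip_width": finger opening in m.
Only numpy, scipy, OpenCV 4.12 (cv2) and the standard library are available. Lean on these libraries where they do the work, as an engineer would, in place of code of your own. Each camera call takes 0.05 s, during which the arm holds its last target.

## Working session

There is one attempt and no reset: what is moved stays moved. The work goes in short steps, Python scripts to look and compute and a tool call to move; the robot and the scene stay as the last step left them, time stands still between calls to the robot, and variables do not carry over. Pictures are saved under pics/ and viewed, and the job is handed in when it is done.

Besides the shell and the picture viewer there is one more tool, called after ">>>" in YAML: its name, and indented under it one key for each argument. step_arm: Moves the arm, as the interface text tells. Its arguments: {"type":"object","properties":{"slide":{"type":"array","items":{"type":"array","items":{"type":"number"}}},"twist":{"type":"array","items":{"type":"number"}},"jaw":{"type":"number"},"force":{"type":"number"}},"required":["slide","twist"]}

```bash
mkdir -p pics; cat > h.py <<'E'
import numpy as np,cv2
from scipy.spatial.transform import Rotation as R
from rig import robot
def snap(n,f):
    c=robot.camera(n); cv2.imwrite('pics/'+f+'.png',c['color']); np.savez('pics/'+f+'.npz',**{k:np.array(v) for k,v in c.items()}); return c
def rot(c):
    o=np.array(c['orientation']); return o if o.shape==(3,3) else R.from_quat(o).as_matrix()
def ray(c,u,v,z):
    K=np.array(c['camera_matrix']); d=rot(c)@np.linalg.solve(K,[u,v,1.]); o=np.array(c['origin']); return o+d*(z-o[2])/d[2]
def pts(c):
    K=np.array(c['camera_matrix']); d=np.array(c['depth']); v,u=np.mgrid[:d.shape[0],:d.shape[1]]
    p=np.stack([(u-K[0,2])/K[0,0]*d,(v-K[1,2])/K[1,1]*d,d],-1); return p@rot(c).T+np.array(c['origin'])
E
python3 - <<'E'
from h import *
for n in ['top','side','wrist']:
    c=snap(n,n+'0'); print(n,c['origin'],np.round(rot(c),3).tolist(),c['camera_matrix'])
print(robot.get_obs(),robot.finger_overhang)
E
```

```text
top [0.47567186 0.01203071 0.84204854] [[-0.021, -0.996, 0.087], [-1.0, 0.022, 0.006], [-0.008, -0.087, -0.996]] [[373.22266451   0.         252.57561221]
 [  0.         373.22266451 188.01692534]
 [  0.           0.           1.        ]]
side [0.21929199 0.83480912 0.78431345] [[-0.918, -0.258, 0.3], [-0.396, 0.571, -0.719], [0.014, -0.779, -0.626]] [[469.08063101   0.         260.52897169]
 [  0.         469.08063101 191.93673598]
 [  0.           0.           1.        ]]
wrist [ 0.30987712 -0.54613359  0.38412104] [[0.396, -0.888, -0.233], [-0.918, -0.384, -0.098], [-0.002, 0.253, -0.968]] [[265.00641648   0.         255.33266806]
 [  0.         265.00641648 191.9472869 ]
 [  0.           0.           1.        ]]
{'time': 0.15, 'q': array([-1.34145095e+00,  5.28254631e-01,  1.43363397e+00, -1.15668084e-05,
        1.18139650e+00, -1.78490725e-01]), 'joint_velocities': array([-0.00095361, -0.00304538, -0.00282386, -0.00184218,  0.00040268,
       -0.0008119 ]), 'joint_torque': array([-6.83880899e-05, -4.40434599e+01, -1.76841545e+01,  6.33875909e-02,
        5.52795071e-02, -9.45064835e-05]), 'position': array([ 0.24779298, -0.57318403,  0.23878691]), 'tool_rot': array([ 9.79279864e-01,  2.02509829e-01, -2.68617488e-05, -8.45814507e-04]), 'ft_force': array([ 0.40725606, -0.46884081, -0.21455271]), 'moment': array([-0.02641612,  0.03027965,  0.04014036]), 'grip_width': 0.08693834263450285} 0.017
```

View pics/top0.png

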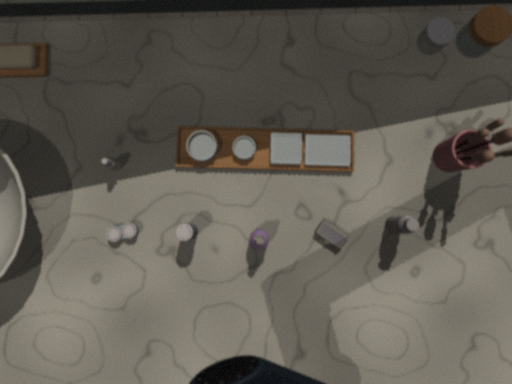

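View pics/side0.png

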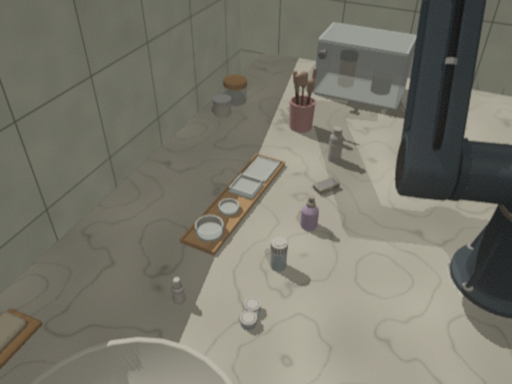

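View pics/wrist0.png

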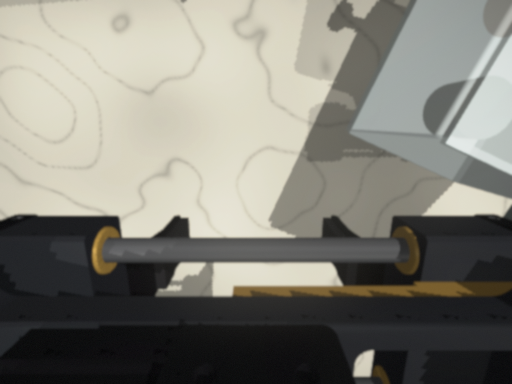

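The top view shows, left to right, the large cup (202,146), small cup (244,148), square bin (286,148) and dish (328,151). The drop bottle is at (107,162), the lens case at (121,233), the barrel at (185,233), the atomizer at (259,238), the pill case at (331,236) and the solution bottle at (408,224). Next I measure these.

```bash
python3 - <<'E'
from h import *
c=dict(np.load('pics/top0.npz')); P=pts(c)
s=dict(np.load('pics/side0.npz')); S=pts(s)
allp=np.vstack([P.reshape(-1,3)[c['depth'].ravel()>0],S.reshape(-1,3)[s['depth'].ravel()>0]])
print('table z',np.median(P[260:330,60:180,2]))
col=c['color'].astype(int)
rois=dict(lens=(100,145,215,250),barrel=(168,198,216,250),drop=(95,122,150,175),atom=(245,275,222,255),pill=(308,352,214,256),sol=(390,425,208,240))
for k,(a,b,t,d) in rois.items():
    for nm,Q in(('top',P[t:d,a:b].reshape(-1,3)),):
        lo=Q[:,:2][Q[:,2]>.008]; 
        m=Q[:,2]>.006
        ctr=np.median(Q[m],0)
        print(k,nm,m.sum(),np.round(ctr,4),'zmax',np.round(np.sort(Q[m][:,2])[-5:],3))
        for z0 in (.006,.03,.06,.085):
            q=Q[Q[:,2]>z0]
            if len(q)>5:
                mn,mx=np.percentile(q[:,:2],[3,97],axis=0); print('   z>',z0,len(q),np.round(mn,4),np.round(mx,4),np.round((mn+mx)/2,4))
b=cv2.resize(c['color'][100:270,60:450],None,fx=2,fy=2,interpolation=cv2.INTER_CUBIC); b=np.clip(b*1.6,0,255).astype('uint8'); cv2.imwrite('pics/topz.png',b)
E
```

```text
table z 0.00019223973387044735
lens top 432 [0.4563 0.3079 0.0201] zmax [0.842 0.842 0.842 0.842 0.842]
   z> 0.006 432 [0.4397 0.2758] [0.4736 0.3365] [0.4566 0.3062]
barrel top 318 [0.4555 0.1548 0.0743] zmax [0.079 0.842 0.842 0.842 0.842]
   z> 0.006 318 [0.4391 0.1423] [0.4714 0.174 ] [0.4553 0.1581]
   z> 0.03 290 [0.4391 0.1422] [0.4714 0.1743] [0.4553 0.1583]
   z> 0.06 261 [0.4391 0.1426] [0.4715 0.175 ] [0.4553 0.1588]
drop top 184 [0.6041 0.3228 0.042 ] zmax [0.065 0.066 0.066 0.066 0.067]
   z> 0.006 184 [0.5946 0.3165] [0.6175 0.3343] [0.6061 0.3254]
   z> 0.03 137 [0.5956 0.3168] [0.6177 0.3353] [0.6066 0.3261]
   z> 0.06 34 [0.601  0.3237] [0.6119 0.3339] [0.6065 0.3288]
atom top 314 [0.4372 0.0062 0.0591] zmax [0.842 0.842 0.842 0.842 0.842]
   z> 0.006 314 [ 0.4182 -0.0111] [0.4554 0.0239] [0.4368 0.0064]
   z> 0.03 312 [ 0.4182 -0.0111] [0.4554 0.024 ] [0.4368 0.0065]
   z> 0.06 140 [ 0.4247 -0.0065] [0.4709 0.018 ] [0.4478 0.0057]
   z> 0.085 52 [4.288e-01 2.000e-04] [0.4757 0.0142] [0.4522 0.0072]
pill top 535 [ 0.4422 -0.1516  0.0184] zmax [0.842 0.842 0.842 0.842 0.842]
   z> 0.006 535 [ 0.4162 -0.1805] [ 0.4691 -0.1199] [ 0.4427 -0.1502]
   z> 0.03 10 [0.4757 0.012 ] [0.4757 0.012 ] [0.4757 0.012 ]
   z> 0.06 10 [0.4757 0.012 ] [0.4757 0.012 ] [0.4757 0.012 ]
   z> 0.085 10 [0.4757 0.012 ] [0.4757 0.012 ] [0.4757 0.012 ]
sol top 466 [ 0.4619 -0.2842  0.0825] zmax [0.842 0.842 0.842 0.842 0.842]
   z> 0.006 466 [ 0.4439 -0.303 ] [ 0.4781 -0.2752] [ 0.461  -0.2891]
   z> 0.03 447 [ 0.4439 -0.303 ] [ 0.478  -0.2752] [ 0.461  -0.2891]
   z> 0.06 357 [ 0.4439 -0.3036] [ 0.4765 -0.2749] [ 0.4602 -0.2892]
   z> 0.085 199 [ 0.4485 -0.3039] [0.4757 0.012 ] [ 0.4621 -0.1459]
```

View pics/topz.png

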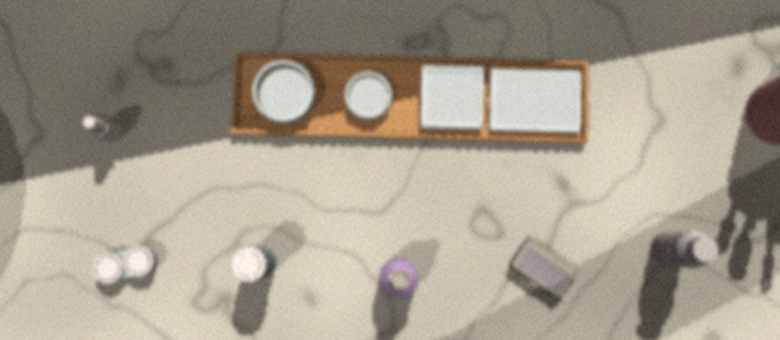

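```bash
python3 - <<'E'
from h import *
c=dict(np.load('pics/top0.npz')); P=pts(c)
s=dict(np.load('pics/side0.npz')); S=pts(s)
rois=dict(barrel=((168,198,216,250),(.069,.082)),drop=((95,122,150,175),(.055,.07)),atom=((245,275,222,255),(.085,.1)),sol=((390,425,208,240),(.098,.115)),solbody=((390,425,208,240),(.03,.079)),dropbody=((95,122,150,175),(.01,.045)),lens=((100,145,215,250),(.014,.026)),pill=((308,352,214,256),(.013,.023)))
G={}
for k,((a,b,t,d),(z0,z1)) in rois.items():
    Q=P[t:d,a:b].reshape(-1,3); q=Q[(Q[:,2]>z0)&(Q[:,2]<z1)]
    (x,y),r=cv2.minEnclosingCircle(q[:,:2].astype('f4')*1000)
    rr=cv2.minAreaRect(q[:,:2].astype('f4')*1000)
    print(k,len(q),'circ',round(x,1),round(y,1),round(r,1),'med',np.round(q.mean(0)*1000,1),'rect',np.round(rr[0],1),np.round(rr[1],1),round(rr[2],1))
    G[k]=q.mean(0)
# side view points near each
for k,x,y in (('barrel',.455,.158),('drop',.606,.328),('sol',.46,-.29),('atom',.438,.006),('lens',.456,.306),('pill',.442,-.15)):
    m=(abs(S[...,0]-x)<.05)&(abs(S[...,1]-y)<.05)&(S[...,2]>.008)&(S[...,2]<.12)
    q=S[m]; mn,mx=np.percentile(q,[1,99],axis=0); print('side',k,len(q),np.round(mn*1000,1),np.round(mx*1000,1),np.round(q.mean(0)*1000,1))
# tray: brown mask
hsv=cv2.cvtColor(c['color'],cv2.COLOR_BGR2HSV)
m=((hsv[...,0]<20)&(hsv[...,1]>100)).astype('uint8'); m[:110]=0;m[190:]=0;m[:,:160]=0;m[:,370:]=0
m=cv2.morphologyEx(m,cv2.MORPH_OPEN,np.ones((2,2)))
cn=max(cv2.findContours(m,0,2)[0],key=cv2.contourArea)
w=np.array([ray(c,u,v,.012)[:2] for u,v in cn[:,0]])
rr=cv2.minAreaRect((w*1000).astype('f4'));print('tray',rr)
# white modules
g=c['color'].astype(int); mm=((g.min(2)>120)&(hsv[...,1]<60)).astype('uint8')
roi=np.zeros_like(mm); cv2.drawContours(roi,[cn],-1,1,-1); mm&=roi
n,L,st,ce=cv2.connectedComponentsWithStats(mm)
for i in range(1,n):
    if st[i,4]>100:
        k=np.argwhere(L==i)[:,::-1]; w=np.array([ray(c,u,v,.010)[:2] for u,v in k])*1000
        rr=cv2.minAreaRect(w.astype('f4')); print(st[i],np.round(ce[i],1),'z10:',np.round(w.mean(0),1),np.round(rr[0],1),np.round(rr[1],1),round(rr[2],1), 'depth z',np.median(P[L==i][:,2]))
E
```

```text
barrel 245 circ 455.1 159.6 18.5 med [455.1 159.1  74.9] rect [455.2 159.5] [35.1 34.4] 46.6
drop 44 circ 606.3 328.1 7.4 med [606.1 327.9  62.4] rect [606.  328.6] [12.3 13.3] 3.7
atom 47 circ 435.6 7.9 8.3 med [435.6   6.7  92. ] rect [435.1   6.7] [12.9 14.3] 43.7
sol 141 circ 459.0 -293.3 13.4 med [ 460.4 -293.   104.9] rect [ 460.3 -293. ] [25.7 23.5] 88.6
solbody 161 circ 460.4 -293.3 19.0 med [ 461.5 -280.    56.8] rect [ 460.3 -288.8] [28.3 37. ] 87.0
dropbody 107 circ 606.9 328.7 13.4 med [603.8 322.2  31.7] rect [606.5 327.6] [23.3 25.6] 69.1
lens 385 circ 455.8 307.0 33.7 med [456.  307.1  20.2] rect [455.7 307. ] [32.1 67. ] 10.2
pill 498 circ 440.6 -152.5 35.6 med [ 441.1 -152.3   18.4] rect [ 440.9 -152.6] [67.  38.4] 57.7
side barrel 501 [438.  145.4   8.5] [472.4 179.5  79.3] [452.7 169.8  52.6]
side drop 273 [594.8 322.5   9.2] [618.6 343.9  66.8] [603.9 335.9  38.7]
side sol 412 [ 442.4 -301.9   10.2] [ 478.5 -272.4  108.1] [ 458.8 -282.3   60.9]
side atom 468 [4.16e+02 1.00e-01 8.60e+00] [455.4  28.8  93.8] [433.7  17.9  48.9]
side lens 478 [437.8 277.    9. ] [474.9 341.9  24.4] [455.5 312.6  19.9]
side pill 272 [ 411.3 -180.7    8.3] [ 470.6 -118.1   23.9] [ 440.3 -145.8   18. ]
tray ((634.2247314453125, -13.667221069335938), (398.15570068359375, 92.58429718017578), 87.00215911865234)
[234 140  20  18 271] [243.7 148.6] z10: [637.9  35.3] [638.2  35.1] [40.1 41.1] 70.6 depth z 0.008485053141754517
```

```bash
python3 - <<'E'
from h import *
for n in('top0','side0'):
    c=dict(np.load(f'pics/{n}.npz')); P=pts(c); Q=P.reshape(-1,3)
    d=np.array([.0523,.9986]);e=np.array([.9986,-.0523]);o=np.array([.6342,-.0137])
    A=(Q[:,:2]-o)@d; B=(Q[:,:2]-o)@e
    for k,a0,z0,z1 in(('large',.141,.022,.04),('small',.047,.0155,.03),('bin',-.047,.0165,.03),('dish',-.141,.0,.03)):
        m=(abs(A-a0)<.046)&(abs(B)<.06)&(Q[:,2]>z0)&(Q[:,2]<z1)&((abs(B)<.04))
        if m.sum()>8:
            l,h=np.percentile(A[m],[2,98]);l2,h2=np.percentile(B[m],[2,98]);print(n,k,m.sum(),'A',np.round([l,h,(l+h)/2],4),'B',np.round([l2,h2,(l2+h2)/2],4),'z',np.percentile(Q[m][:,2],[5,50,95]).round(4))
    if n=='top0':
        K=np.where(True)
        hsv=cv2.cvtColor(c['color'],cv2.COLOR_BGR2HSV)
        w=((hsv[...,1]<70)&(np.arange(384)[:,None]>118)&(np.arange(384)[:,None]<180)).reshape(-1)
        for k,a0,z in(('large',.141,.03),('small',.047,.019),('bin',-.047,.022),('dish',-.141,.013)):
            uv=np.argwhere(w.reshape(384,512))[:,::-1]
            X=np.array([ray(c,u,v,z)[:2] for u,v in uv]); a=(X-o)@d; b=(X-o)@e
            m=(abs(a-a0)<(.05 if k=='dish' else .046))&(abs(b)<.038)
            l,h=np.percentile(a[m],[1,99]);l2,h2=np.percentile(b[m],[1,99]);print('col',k,m.sum(),np.round([l,h,(l+h)/2,l2,h2,(l2+h2)/2],4))
# lens yaw
c=dict(np.load('pics/top0.npz'));P=pts(c)[215:250,100:145].reshape(-1,3);q=P[(P[:,2]>.014)&(P[:,2]<.026)][:,:2]
q=q-q.mean(0);print(np.linalg.eigh(q.T@q)[1][:,1])
E
```

```text
top0 large 202 A [0.11   0.1761 0.143 ] B [-0.0311  0.034   0.0015] z [0.0235 0.0294 0.0318]
top0 small 127 A [0.0237 0.0751 0.0494] B [-0.0232  0.0258  0.0013] z [0.0165 0.0191 0.0212]
top0 bin 246 A [-0.0786 -0.0113 -0.0449] B [-0.0317  0.036   0.0022] z [0.0184 0.0221 0.0247]
top0 dish 1402 A [-0.1851 -0.0968 -0.1409] B [-0.0373  0.0362 -0.0005] z [0.0043 0.0085 0.0137]Traceback (most recent call last):
  File "<stdin>", line 11, in <module>
ValueError: Calling nonzero on 0d arrays is not allowed. Use np.atleast_1d(scalar).nonzero() instead. If the context of this error is of the form `arr[nonzero(cond)]`, just use `arr[cond]`.
```

```bash
cat >> h.py <<'E'
def to(x,y,z):
    "remaining shift in tool axes, mm"
    o=robot.get_obs(); M=R.from_quat(o['tool_rot']).as_matrix(); d=np.array([x,y,z])-np.array(o['position'])*1000
    print('t',round(o['time'],2),'pos',np.round(o['position']*1000,1),'psi',round(np.degrees(np.arctan2(M[1,0],M[0,0])),2),'tilt',np.round(M[:,2],3),'w',round(o['grip_width']*1000,1),'F',np.round(o['ft_force'],1),'TOOL',np.round(M.T@d,1))
E
python3 -c "
from h import *
to(460,-293,240)
c=dict(np.load('pics/top0.npz'));P=pts(c)[215:250,100:145].reshape(-1,3);q=P[(P[:,2]>.014)&(P[:,2]<.026)][:,:2]
q=q-q.mean(0);print(np.linalg.eigh(q.T@q)[1][:,1])"
```

```text
t 0.15 pos [ 247.8 -573.2  238.8] psi 23.37 tilt [-0.     0.002 -1.   ] w 86.9 F [ 0.4 -0.5 -0.2] TOOL [ 305.9 -173.    -0.8]
[-0.18282369  0.98314572]
```

>>> step_arm:
  slide:
    - [0,0,0]
    - [0,0,0]
    - [0,0,0]
    - [0,0,0]
    - [0,0,0]
    - [0,0,0]
    - [0,0,0]
    - [0,0,0]
    - [0,0,0]
    - [29,20,0]
    - [29,20,0]
    - [29,20,0]
    - [29,20,0]
    - [29,20,0]
    - [29,20,0]
    - [29,20,0]
    - [29,20,0]
    - [29,20,0]
    - [29,20,0]
  twist: [-7.07,-7.07,-7.07,-7.07,-7.07,-7.07,-7.07,-7.07,-7.07,0,0,0,0,0,0,0,0,0,0]
  jaw: 70

```text
time: 1.73
position: [0.4635, -0.293, 0.2394]
tool_rot: [0.725, 0.688, 0.0, -0.0]
ft_force: [0.6, -0.1, -1.7]
grip_width: 0.07
```

```bash
python3 -c "
from h import *
to(460,-293,62); snap('wrist','w1'); snap('top','t1')"
```

```text
t 1.73 pos [ 463.5 -293.   239.4] psi 86.98 tilt [-0.  0. -1.] w 70.0 F [ 0.6 -0.1 -1.7] TOOL [ -0.3  -3.4 177.4]
```

View pics/w1.png

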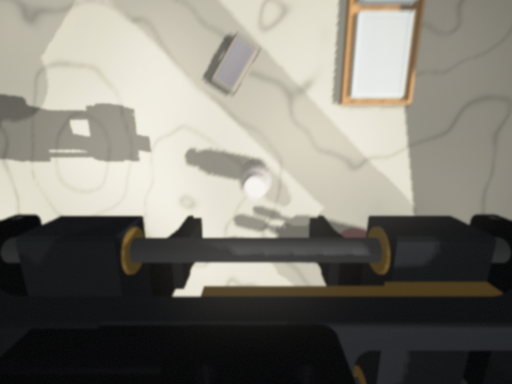

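The wrist view shows the white flip cap at (255,180), centred between the fingers. I descend and grip.

>>> step_arm:
  slide:
    - [0,-3,0]
    - [0,0,30]
    - [0,0,30]
    - [0,0,30]
    - [0,0,30]
    - [0,0,25]
    - [0,0,20]
    - [0,0,12]
    - [0,0,0]
    - [0,0,0]
  twist: [0,0,0,0,0,0,0,0,0,0]

```text
time: 2.67
position: [0.4587, -0.2955, 0.0619]
tool_rot: [0.726, 0.688, -0.0, -0.001]
ft_force: [-0.7, -0.9, 0.4]
grip_width: 0.0699
```

>>> step_arm:
  slide:
    - [0,0,0]
    - [0,0,0]
    - [0,0,0]
    - [0,0,0]
    - [0,0,0]
    - [0,0,0]
    - [0,0,0]
    - [0,0,0]
  twist: [0,0,0,0,0,0,0,0]
  jaw: 25
  force: 20

```text
time: 3.33
position: [0.4601, -0.2946, 0.063]
tool_rot: [0.725, 0.688, 0.0, 0.0]
ft_force: [-0.4, 0.2, 3.9]
grip_width: 0.0375
```

```bash
python3 -c "
from h import *
to(460,-293,62); snap('side','s2')"
```

```text
t 3.33 pos [ 460.1 -294.6   63. ] psi 87.01 tilt [ 0.001 -0.001 -1.   ] w 37.5 F [-0.4  0.2  3.9] TOOL [ 1.6 -0.2  1. ]
```

View pics/s2.png

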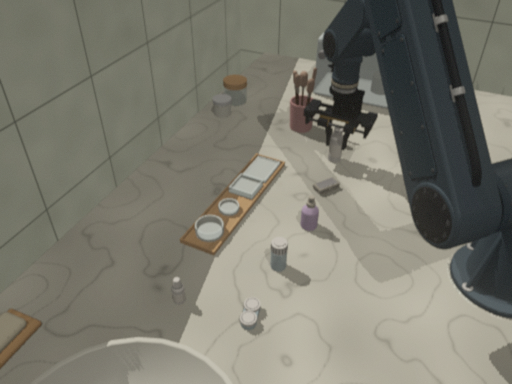

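>>> step_arm:
  slide:
    - [0,0,-15]
    - [0,0,-25]
    - [0,0,-30]
    - [0,0,-25]
    - [0,0,-15]
    - [15,5,0]
    - [30,11,0]
    - [35,13,0]
    - [35,13,0]
    - [35,13,0]
    - [35,13,0]
    - [35,13,0]
    - [35,13,0]
    - [35,13,0]
    - [35,13,0]
    - [35,13,0]
    - [35,13,0]
    - [25,10,0]
    - [12,5,0]
    - [0,0,0]
  twist: [0,0,0,0,0,0,0,0,0,0,0,0,0,0,0,0,0,0,0,0]

```text
time: 5.05
position: [0.6437, 0.1313, 0.1719]
tool_rot: [0.724, 0.69, 0.0, -0.0]
ft_force: [-0.3, -1.0, -0.8]
grip_width: 0.0374
```

```bash
python3 -c "
from h import *
to(643.2,129,71); snap('side','s3');snap('top','t3');snap('wrist','w3')"
```

```text
t 5.05 pos [643.7 131.3 171.9] psi 87.21 tilt [ 0.     0.001 -1.   ] w 37.4 F [-0.3 -1.  -0.8] TOOL [ -2.3  -0.4 100.9]
```

View pics/s3.png

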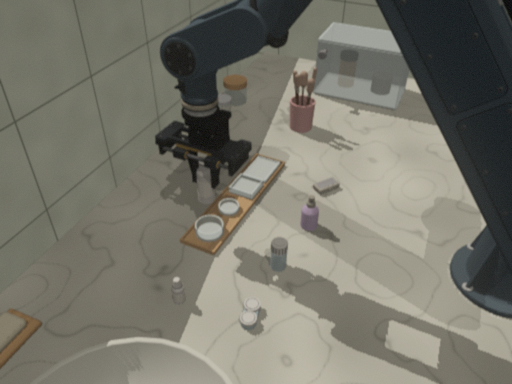

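View pics/w3.png

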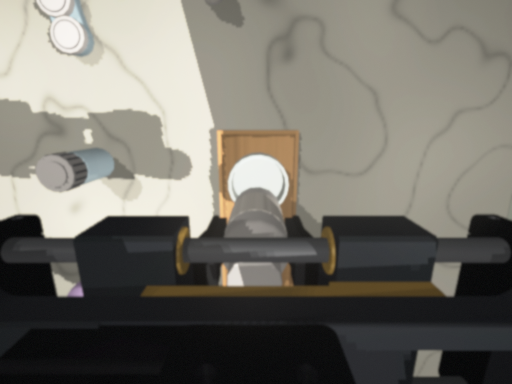

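```bash
python3 -c "
from h import *
c=dict(np.load('pics/w3.npz'))
for u,v in((228,183),(290,183),(258,154)):print(ray(c,u,v,.03).round(4),end=' ')
"
```

```text
[0.6107 0.1334 0.03  ] [0.6794 0.1298 0.03  ] [0.6455 0.1637 0.03  ]
```

The wrist view puts the cup rim centre at (645,130), within 2 mm of the top view. Lowering now.

>>> step_arm:
  slide:
    - [-1.8,0.5,0]
    - [0,0,25]
    - [0,0,30]
    - [0,0,20]
    - [0,0,12]
    - [0,0,7]
    - [0,0,4]
    - [0,0,2]
    - [0,0,0]
    - [0,0,0]
  twist: [0,0,0,0,0,0,0,0,0,0]

```text
time: 6.03
position: [0.6445, 0.1267, 0.0737]
tool_rot: [0.725, 0.688, 0.001, 0.001]
ft_force: [-0.4, 0.8, -1.4]
grip_width: 0.0374
```

```bash
python3 -c "
from h import *
to(644,129.5,71)"
```

```text
t 6.03 pos [644.5 126.7  73.7] psi 86.99 tilt [ 0.002  0.    -1.   ] w 37.4 F [-0.4  0.8 -1.4] TOOL [ 2.8 -0.6  2.7]
```

>>> step_arm:
  slide:
    - [2,0,1.5]
    - [0,0,1]
    - [0,0,1]
    - [0,0,0]
    - [0,0,0]
  twist: [0,0,0,0,0]

```text
time: 6.45
position: [0.6445, 0.1291, 0.071]
tool_rot: [0.725, 0.688, 0.001, 0.001]
ft_force: [-0.9, 0.3, 6.4]
grip_width: 0.0374
```

```bash
python3 -c "
from h import *
to(644,129.5,71)"
```

```text
t 6.45 pos [644.5 129.1  71. ] psi 87.01 tilt [ 0.002  0.    -1.   ] w 37.4 F [-0.9  0.3  6.4] TOOL [ 0.3 -0.6 -0. ]
```

Contact at the floor (6 N, z 71, as predicted). I release and retreat upward.

>>> step_arm:
  slide:
    - [0,0,0]
    - [0,0,0]
    - [0,0,0]
    - [0,0,0]
    - [0,0,0]
    - [0,0,0]
  twist: [0,0,0,0,0,0]
  jaw: 65

```text
time: 6.95
position: [0.6436, 0.1287, 0.0688]
tool_rot: [0.725, 0.688, -0.0, -0.0]
ft_force: [-0.3, -0.2, -0.6]
grip_width: 0.0633
```

>>> step_arm:
  slide:
    - [0,0,-10]
    - [0,0,-25]
    - [0,0,-30]
    - [0,0,-30]
    - [0,0,-20]
    - [30,0,0]
    - [35,-4,0]
    - [35,-8,0]
    - [35,-12,0]
    - [35,-12,0]
    - [25,-8,0]
    - [5,0,0]
    - [0,0,0]
  twist: [0,0,0,0,0,0,0,0,0,0,0,0,0]

```text
time: 8.03
position: [0.6097, 0.3329, 0.1847]
tool_rot: [0.724, 0.69, 0.0, 0.0]
ft_force: [0.6, -0.1, -0.7]
grip_width: 0.0646
```

```bash
python3 -c "
from h import *
to(606.3,328.3,32); snap('side','s4');c=snap('wrist','w4')
"
```

```text
t 8.03 pos [609.7 332.9 184.7] psi 87.2 tilt [ 0.001  0.    -1.   ] w 64.6 F [ 0.6 -0.1 -0.7] TOOL [ -4.8  -3.3 152.7]
```

View pics/s4.png

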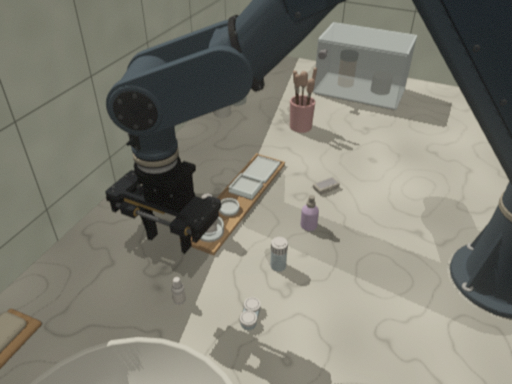

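View pics/w4.png

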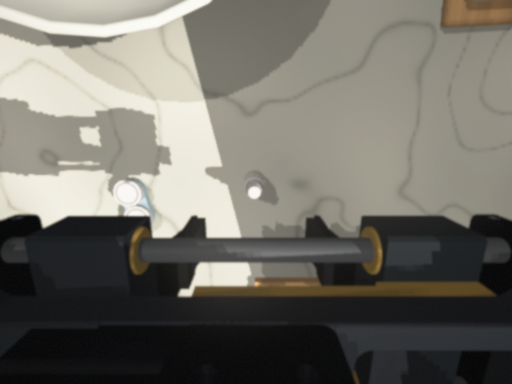

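```bash
python3 -c "
from h import *
c=dict(np.load('pics/w4.npz'));print(ray(c,254.5,191,.064))
to(606.3,328.3,32)"
```

```text
[0.60827211 0.3313999  0.064     ]
t 8.13 pos [610.6 330.  184.4] psi 87.0 tilt [ 0.    -0.001 -1.   ] w 65.1 F [0.3 0.7 0.3] TOOL [ -1.8  -4.3 152.4]
```

The wrist view puts the drop bottle's tip at pixel (254.5,191), which is (608,331). That is within 3 mm of the top view's (606,328).

>>> step_arm:
  slide:
    - [-0.5,-3.5,0]
    - [0,0,25]
    - [0,0,30]
    - [0,0,30]
    - [0,0,25]
    - [0,0,20]
    - [0,0,12]
    - [0,0,10]
    - [0,0,0]
    - [0,0,0]
  twist: [0,0,0,0,0,0,0,0,0,0]

```text
time: 8.97
position: [0.6074, 0.3299, 0.0324]
tool_rot: [0.726, 0.688, 0.0, 0.0]
ft_force: [0.3, -0.8, -0.1]
grip_width: 0.0651
```

>>> step_arm:
  slide:
    - [0,0,0]
    - [0,0,0]
    - [0,0,0]
    - [0,0,0]
    - [0,0,0]
    - [0,0,0]
    - [0,0,0]
    - [0,0,0]
    - [0,0,0]
  twist: [0,0,0,0,0,0,0,0,0]
  jaw: 15
  force: 15

```text
time: 9.72
position: [0.6069, 0.3305, 0.0322]
tool_rot: [0.725, 0.688, 0.0, 0.0]
ft_force: [1.1, -0.1, 1.9]
grip_width: 0.0254
```

```bash
python3 -c "
from h import *
to(638.5,35.3,40)"
```

```text
t 9.72 pos [606.9 330.5  32.2] psi 87.0 tilt [ 0.  0. -1.] w 25.4 F [ 1.1 -0.1  1.9] TOOL [-293.1   47.    -7.8]
```

>>> step_arm:
  slide:
    - [0,0,-15]
    - [0,0,-30]
    - [0,0,-30]
    - [0,0,-30]
    - [0,0,-25]
    - [0,0,-10]
    - [-15,2,0]
    - [-30,5,0]
    - [-35,6,0]
    - [-35,6,0]
    - [-35,6,0]
    - [-35,6,0]
    - [-35,6,0]
    - [-35,5,0]
    - [-25,4,0]
    - [-13,1,0]
    - [0,0,0]
    - [0,0,0]
  twist: [0,0,0,0,0,0,0,0,0,0,0,0,0,0,0,0,0,0]

```text
time: 11.22
position: [0.6373, 0.0351, 0.1709]
tool_rot: [0.726, 0.688, -0.001, -0.001]
ft_force: [-0.4, 0.9, -0.3]
grip_width: 0.0255
```

```bash
python3 -c "
from h import *
to(638.5,35.3,40); snap('side','s5');snap('wrist','w5')"
```

```text
t 11.22 pos [637.3  35.1 170.9] psi 86.89 tilt [-0.003  0.001 -1.   ] w 25.5 F [-0.4  0.9 -0.3] TOOL [1.000e-01 1.600e+00 1.309e+02]
```

View pics/s5.png

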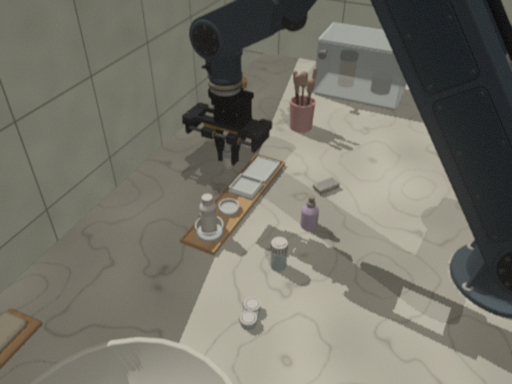

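View pics/w5.png

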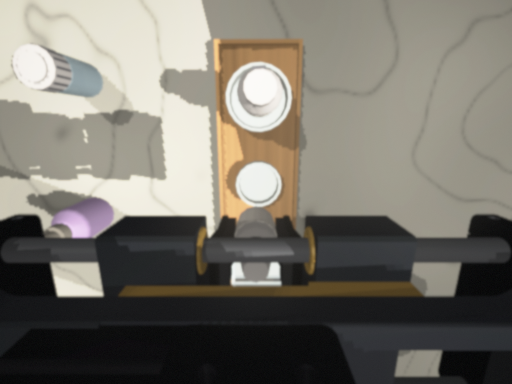

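The solution bottle stands in the large cup at (258,95). The small cup's rim runs from about 236 to 283 in u, with its centre near (259,184).

```bash
python3 -c "
from h import *
c=dict(np.load('pics/w5.npz'))
for u,v in((236,184),(283,184),(259,161)):print(ray(c,u,v,.019).round(4),end=' ')
to(638.5,35.3,40)"
```

```text
[0.6136 0.038  0.019 ] [0.6676 0.0352 0.019 ] [0.6414 0.0632 0.019 ] t 11.32 pos [637.5  36.9 171.4] psi 87.07 tilt [-0.002  0.001 -1.   ] w 25.2 F [ 0.6  0.1 -0.5] TOOL [ -1.6   1.3 131.4]
```

>>> step_arm:
  slide:
    - [0,1.5,0]
    - [0,0,25]
    - [0,0,35]
    - [0,0,30]
    - [0,0,20]
    - [0,0,10]
    - [0,0,5]
    - [0,0,3]
    - [0,0,1]
    - [0,0,0]
    - [0,0,0]
  twist: [0,0,0,0,0,0,0,0,0,0,0]

```text
time: 12.23
position: [0.6409, 0.0353, 0.0445]
tool_rot: [0.725, 0.688, 0.001, 0.001]
ft_force: [0.7, 0.3, -0.5]
grip_width: 0.0254
```

```bash
python3 -c "
from h import *
to(639.5,35.3,40)"
```

```text
t 12.23 pos [640.9  35.3  44.5] psi 87.0 tilt [ 0.003 -0.    -1.   ] w 25.4 F [ 0.7  0.3 -0.5] TOOL [-0.  -1.4  4.5]
```

>>> step_arm:
  slide:
    - [0,-0.5,1.5]
    - [0,0,1]
    - [0,0,1]
    - [0,0,0.7]
    - [0,0,0]
    - [0,0,0]
  twist: [0,0,0,0,0,0]

```text
time: 12.73
position: [0.6396, 0.0352, 0.0402]
tool_rot: [0.725, 0.688, 0.0, 0.0]
ft_force: [-1.6, -0.7, 5.8]
grip_width: 0.0252
```

```bash
python3 -c "
from h import *
to(639.5,35.3,40)"
```

```text
t 12.73 pos [639.6  35.2  40.2] psi 86.99 tilt [ 0.001 -0.    -1.   ] w 25.2 F [-1.6 -0.7  5.8] TOOL [ 0.1 -0.1  0.2]
```

>>> step_arm:
  slide:
    - [0,0,0]
    - [0,0,0]
    - [0,0,0]
    - [0,0,0]
    - [0,0,0]
    - [0,0,0]
  twist: [0,0,0,0,0,0]
  jaw: 60

```text
time: 13.23
position: [0.6392, 0.0353, 0.0386]
tool_rot: [0.725, 0.688, -0.0, -0.0]
ft_force: [-0.5, 0.0, -1.0]
grip_width: 0.0559
```

>>> step_arm:
  slide:
    - [0,0,-10]
    - [0,0,-25]
    - [0,0,-35]
    - [0,0,-35]
    - [0,0,-30]
    - [9,-16,0]
    - [18,-30,0]
    - [18,-30,0]
    - [18,-30,0]
    - [18,-30,0]
    - [18,-30,0]
    - [12,-20,0]
    - [3,-5,0]
    - [0,0,0]
    - [0,0,0]
  twist: [0,0,0,0,0,0,0,0,0,0,0,0,0,0,0]

```text
time: 14.48
position: [0.4561, 0.1592, 0.1746]
tool_rot: [0.725, 0.689, 0.001, 0.001]
ft_force: [0.0, 0.1, -0.9]
grip_width: 0.06
```

```bash
python3 -c "
from h import *
to(455.2,159.5,46); snap('side','s6');c=snap('wrist','w6')
"
```

```text
t 14.48 pos [456.1 159.2 174.6] psi 87.03 tilt [ 0.003 -0.    -1.   ] w 60.0 F [ 0.   0.1 -0.9] TOOL [  0.3  -1.3 128.6]
```

View pics/s6.png

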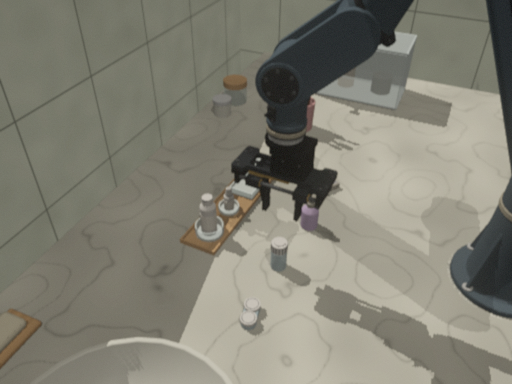

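View pics/w6.png

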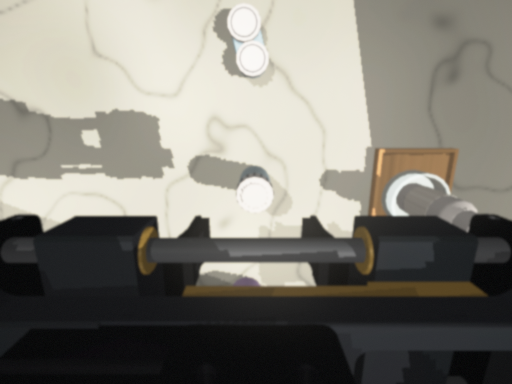

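Both placed bottles stand upright, and the barrel cap is centred between the fingers at (254.5,194). I descend and grip.

>>> step_arm:
  slide:
    - [0.5,-1,0]
    - [0,0,25]
    - [0,0,35]
    - [0,0,30]
    - [0,0,20]
    - [0,0,12]
    - [0,0,6]
    - [0,0,0]
    - [0,0,0]
  twist: [0,0,0,0,0,0,0,0,0]

```text
time: 15.33
position: [0.4543, 0.1594, 0.0458]
tool_rot: [0.726, 0.688, 0.0, 0.0]
ft_force: [-0.7, 0.3, 0.0]
grip_width: 0.0596
```

>>> step_arm:
  slide:
    - [0,0,0]
    - [0,0,0]
    - [0,0,0]
    - [0,0,0]
    - [0,0,0]
    - [0,0,0]
    - [0,0,0]
    - [0,0,0]
  twist: [0,0,0,0,0,0,0,0]
  jaw: 25
  force: 20

```text
time: 16.0
position: [0.4542, 0.1598, 0.0464]
tool_rot: [0.725, 0.688, 0.001, 0.0]
ft_force: [0.3, -0.1, 6.3]
grip_width: 0.0354
```

```bash
python3 -c "
from h import *
to(634.3,-58.5,54)"
```

```text
t 16.0 pos [454.2 159.8  46.4] psi 87.0 tilt [ 0.002  0.    -1.   ] w 35.4 F [ 0.3 -0.1  6.3] TOOL [-208.6  191.3   -7.3]
```

>>> step_arm:
  slide:
    - [0,0,-15]
    - [0,0,-25]
    - [0,0,-35]
    - [0,0,-30]
    - [0,0,-15]
    - [-12,11,0]
    - [-25,23,0]
    - [-27,25,0]
    - [-27,25,0]
    - [-27,25,0]
    - [-27,25,0]
    - [-27,25,0]
    - [-22,20,0]
    - [-12,10,0]
    - [-2.5,2,0]
    - [0,0,0]
    - [0,0,0]
  twist: [0,0,0,0,0,0,0,0,0,0,0,0,0,0,0,0,0]

```text
time: 17.42
position: [0.6318, -0.0575, 0.1651]
tool_rot: [0.725, 0.688, -0.001, -0.002]
ft_force: [-0.7, -0.3, -0.1]
grip_width: 0.0357
```

```bash
python3 -c "
from h import *
to(634.3,-58.5,54); snap('side','s7');snap('wrist','w7')"
```

```text
t 17.42 pos [631.8 -57.5 165.1] psi 87.0 tilt [-0.003  0.001 -1.   ] w 35.7 F [-0.7 -0.3 -0.1] TOOL [ -1.    2.9 111.1]
```

View pics/s7.png

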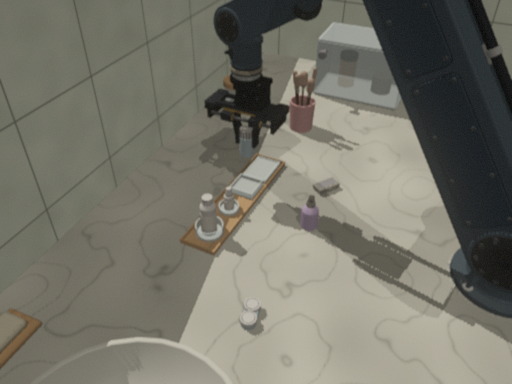

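View pics/w7.png

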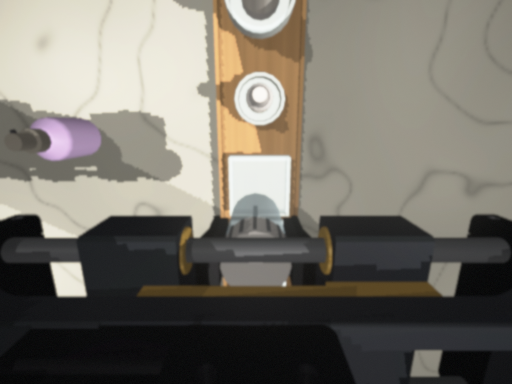

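The bin's edges are at u 228 and 291, with its far edge at v 155. The barrel hangs over it and the drop bottle stands in its cup at (259,97).

```bash
python3 -c "
from h import *
c=dict(np.load('pics/w7.npz'))
for u,v in((228,185),(291,185),(259,155)):print(ray(c,u,v,.022).round(4),end=' ')
to(634.3,-58.5,54)"
```

```text
[ 0.5996 -0.0539  0.022 ] [ 0.67   -0.0575  0.022 ] [ 0.6359 -0.0223  0.022 ] t 17.52 pos [631.9 -56.9 165.5] psi 87.07 tilt [-0.002  0.001 -1.   ] w 35.6 F [-0.1  0.6 -0.8] TOOL [ -1.6   2.7 111.5]
```

>>> step_arm:
  slide:
    - [-0.5,2,0]
    - [0,0,25]
    - [0,0,30]
    - [0,0,25]
    - [0,0,15]
    - [0,0,8]
    - [0,0,4]
    - [0,0,0]
    - [0,0,0]
    - [0,0,0]
  twist: [0,0,0,0,0,0,0,0,0,0]

```text
time: 18.35
position: [0.6364, -0.0592, 0.0603]
tool_rot: [0.725, 0.688, 0.001, 0.001]
ft_force: [-0.6, 0.2, -1.3]
grip_width: 0.0358
```

```bash
python3 -c "
from h import *
to(634.3,-58.5,54)"
```

```text
t 18.35 pos [636.4 -59.2  60.3] psi 87.01 tilt [ 0.003 -0.001 -1.   ] w 35.8 F [-0.6  0.2 -1.3] TOOL [ 0.6 -2.2  6.3]
```

>>> step_arm:
  slide:
    - [0,-1,2]
    - [0,0,1.5]
    - [0,0,1]
    - [0,0,1]
    - [0,0,0.8]
    - [0,0,0]
    - [0,0,0]
  twist: [0,0,0,0,0,0,0]

```text
time: 18.93
position: [0.6346, -0.0591, 0.0544]
tool_rot: [0.725, 0.688, 0.0, 0.0]
ft_force: [-1.3, 0.4, 9.1]
grip_width: 0.0352
```

```bash
python3 -c "
from h import *
to(634.3,-58.5,54)"
```

```text
t 18.93 pos [634.6 -59.1  54.4] psi 87.0 tilt [ 0.001 -0.    -1.   ] w 35.2 F [-1.3  0.4  9.1] TOOL [ 0.6 -0.3  0.4]
```

>>> step_arm:
  slide:
    - [0,0,0]
    - [0,0,0]
    - [0,0,0]
    - [0,0,0]
    - [0,0,0]
    - [0,0,0]
  twist: [0,0,0,0,0,0]
  jaw: 60

```text
time: 19.43
position: [0.6343, -0.0591, 0.0523]
tool_rot: [0.725, 0.688, -0.0, -0.0]
ft_force: [-0.5, -0.3, 1.0]
grip_width: 0.0587
```

>>> step_arm:
  slide:
    - [0,0,-10]
    - [0,0,-25]
    - [0,0,-35]
    - [0,0,-35]
    - [0,0,-25]
    - [16,-9,0]
    - [30,-17,0]
    - [34,-19,0]
    - [34,-19,0]
    - [34,-19,0]
    - [34,-19,0]
    - [34,-19,0]
    - [34,-19,0]
    - [34,-19,0]
    - [34,-19,0]
    - [26,-14,0]
    - [12,-6,0]
    - [0,0,0]
    - [0,0,0]
    - [0,0,0]
  twist: [0,0,0,0,0,0,0,0,0,0,0,0,0,0,0,0,0,-6.7,-6.7,0]

```text
time: 21.1
position: [0.4555, 0.3069, 0.1831]
tool_rot: [0.639, 0.769, 0.0, 0.0]
ft_force: [-0.1, 0.2, 0.1]
grip_width: 0.06
```

```bash
python3 -c "
from h import *
to(455.8,307,25); snap('side','s8');c=snap('wrist','w8')
"
```

```text
t 21.1 pos [455.5 306.9 183.1] psi 100.55 tilt [ 0.001 -0.    -1.   ] w 60.0 F [-0.1  0.2  0.1] TOOL [1.000e-01 2.000e-01 1.581e+02]
```

View pics/s8.png

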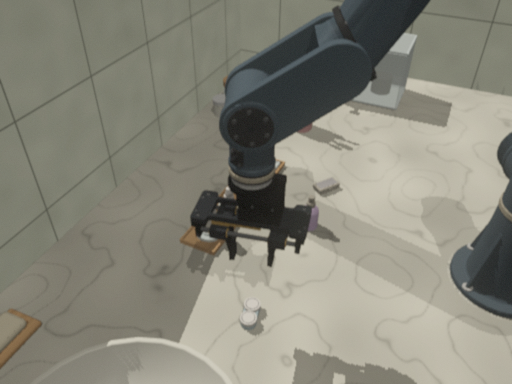

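View pics/w8.png

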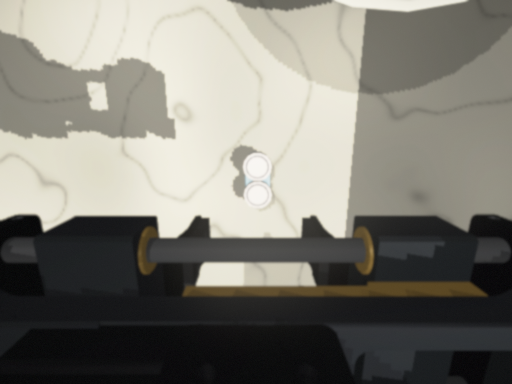

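The caps are at (258,167) and (257.5,194), lined up with the tool's x axis.

```bash
python3 -c "
from h import *
c=dict(np.load('pics/w8.npz'))
a,b=ray(c,258,167,.02),ray(c,257.5,194,.02);print(a,b,(a+b)/2,np.linalg.norm(a-b),np.degrees(np.arctan2(*(a-b)[:2])))
to(455.8,307,25)"
```

```text
[0.45437576 0.32535605 0.02      ] [0.45970008 0.29295828 0.02      ] [0.45703792 0.30915716 0.02      ] 0.03283235646300002 -9.332680453417908
t 21.2 pos [455.8 306.4 182.9] psi 100.2 tilt [ 0.001  0.    -1.   ] w 59.7 F [0.9 0.3 0.1] TOOL [  0.6   0.  157.9]
```

>>> step_arm:
  slide:
    - [0,0.5,20]
    - [0,0,35]
    - [0,0,35]
    - [0,0,30]
    - [0,0,20]
    - [0,0,10]
    - [0,0,4]
    - [0,0,2]
    - [0,0,0]
    - [0,0,0]
  twist: [0,0,0,0,0,0,0,0,0,0]

```text
time: 22.03
position: [0.4568, 0.3072, 0.0278]
tool_rot: [0.64, 0.768, 0.001, 0.001]
ft_force: [0.6, -0.9, 0.2]
grip_width: 0.0601
```

```bash
python3 -c "
from h import *
to(456.5,308,25)"
```

```text
t 22.03 pos [456.8 307.2  27.8] psi 100.36 tilt [ 0.002  0.001 -1.   ] w 60.1 F [ 0.6 -0.9  0.2] TOOL [ 0.8 -0.2  2.8]
```

>>> step_arm:
  slide:
    - [0.8,0,2]
    - [0,0,0]
    - [0,0,0]
  twist: [0,0,0]

```text
time: 22.28
position: [0.456, 0.3079, 0.0252]
tool_rot: [0.64, 0.768, 0.001, 0.0]
ft_force: [-1.7, 0.1, -1.4]
grip_width: 0.0599
```

>>> step_arm:
  slide:
    - [0,0,0]
    - [0,0,0]
    - [0,0,0]
    - [0,0,0]
    - [0,0,0]
    - [0,0,0]
    - [0,0,0]
    - [0,0,0]
  twist: [0,0,0,0,0,0,0,0]
  jaw: 24
  force: 20

```text
time: 22.95
position: [0.4557, 0.3077, 0.0245]
tool_rot: [0.64, 0.768, 0.0, 0.0]
ft_force: [-0.5, 0.7, 0.7]
grip_width: 0.0305
```

```bash
python3 -c "
from h import *
to(456.5,308,25);snap('side','s9')"
```

```text
t 22.95 pos [455.7 307.7  24.5] psi 100.39 tilt [ 0.  0. -1.] w 30.5 F [-0.5  0.7  0.7] TOOL [ 0.1  0.8 -0.5]
```

View pics/s9.png

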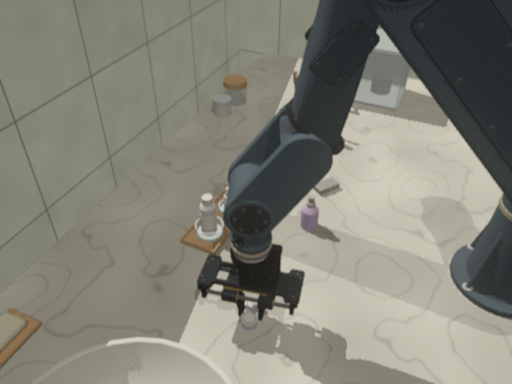

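The 30.5 mm opening is exactly what 19 mm pads across two tangent 34 mm caps should give. I lift, turn back and carry.

>>> step_arm:
  slide:
    - [0,0,-10]
    - [0,0,-20]
    - [0,0,-30]
    - [0,0,-30]
    - [0,0,-25]
    - [0,0,-15]
    - [0,0,0]
  twist: [0,0,0,3.4,5,5,0]

```text
time: 23.58
position: [0.4577, 0.3087, 0.1587]
tool_rot: [0.726, 0.688, 0.004, 0.001]
ft_force: [0.4, -0.1, -0.7]
grip_width: 0.0305
```

>>> step_arm:
  slide:
    - [-15,7,0]
    - [-28,12,0]
    - [-34,15,0]
    - [-34,15,0]
    - [-34,15,0]
    - [-34,15,0]
    - [-34,15,0]
    - [-34,15,0]
    - [-34,15,0]
    - [-34,15,0]
    - [-34,15,0]
    - [-34,15,0]
    - [-34,15,0]
    - [-22,8,0]
    - [-11,4,0]
    - [0,0,0]
    - [0,0,0]
  twist: [0,0,0,0,0,0,0,0,0,0,0,0,0,0,0,0,0]

```text
time: 25.0
position: [0.6266, -0.1511, 0.1535]
tool_rot: [0.725, 0.688, -0.0, -0.002]
ft_force: [0.5, 0.7, -0.5]
grip_width: 0.0305
```

```bash
python3 -c "
from h import *
to(629.5,-152.5,33);snap('side','s10');snap('wrist','w10')"
```

```text
t 25.0 pos [ 626.6 -151.1  153.5] psi 87.0 tilt [-0.003  0.002 -1.   ] w 30.5 F [ 0.5  0.7 -0.5] TOOL [ -1.5   3.3 120.5]
```

View pics/s10.png

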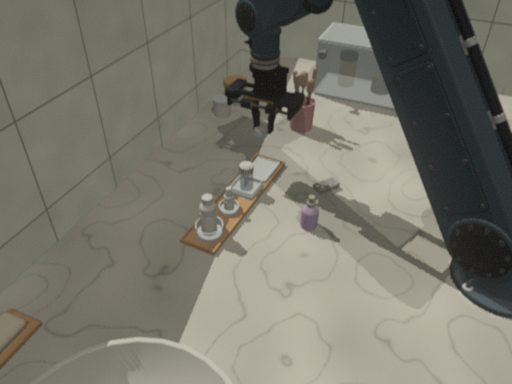

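View pics/w10.png

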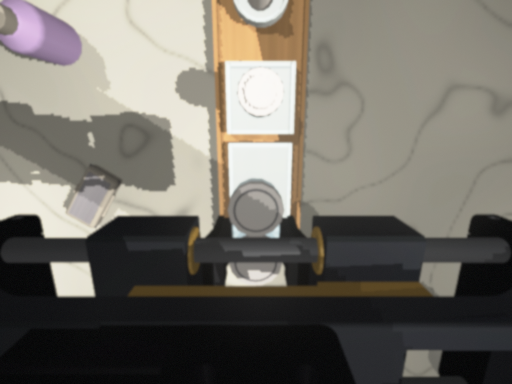

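```bash
python3 -c "
from h import *
c=dict(np.load('pics/w10.npz'))
for u,v in((228.5,180),(292.5,180),(260,142)):print(ray(c,u,v,.013).round(4),end=' ')
"
```

```text
[ 0.5956 -0.1407  0.013 ] [ 0.6661 -0.1443  0.013 ] [ 0.6323 -0.1012  0.013 ]
```

>>> step_arm:
  slide:
    - [-1,3,0]
    - [0,0,20]
    - [0,0,30]
    - [0,0,30]
    - [0,0,18]
    - [0,0,8]
    - [0,0,4]
    - [0,0,3]
    - [0,0,0]
    - [0,0,0]
    - [0,0,0]
  twist: [0,0,0,0,0,0,0,0,0,0,0]

```text
time: 26.02
position: [0.6317, -0.1534, 0.043]
tool_rot: [0.725, 0.688, 0.001, 0.001]
ft_force: [-0.1, -0.5, 0.2]
grip_width: 0.0305
```

```bash
python3 -c "
from h import *
to(629.5,-152.5,32.7)"
```

```text
t 26.02 pos [ 631.7 -153.4   43. ] psi 87.0 tilt [ 0.002 -0.001 -1.   ] w 30.5 F [-0.1 -0.5  0.2] TOOL [ 0.8 -2.3 10.2]
```

>>> step_arm:
  slide:
    - [0.5,-1.5,3]
    - [0,0,2.5]
    - [0,0,1.5]
    - [0,0,1.2]
    - [0,0,1]
    - [0,0,0.8]
    - [0,0,0]
    - [0,0,0]
  twist: [0,0,0,0,0,0,0,0]

```text
time: 26.68
position: [0.6292, -0.1525, 0.0325]
tool_rot: [0.725, 0.688, -0.0, -0.0]
ft_force: [-2.9, 0.3, 5.4]
grip_width: 0.0304
```

```bash
python3 -c "
from h import *
to(629.5,-152.5,32.7)"
```

```text
t 26.68 pos [ 629.2 -152.5   32.5] psi 87.0 tilt [-0.  0. -1.] w 30.4 F [-2.9  0.3  5.4] TOOL [ 0.1  0.3 -0.2]
```

On the floor (5 N, z 32.5 as predicted). Release, rise and clear the view.

>>> step_arm:
  slide:
    - [0,0,0]
    - [0,0,0]
    - [0,0,0]
    - [0,0,0]
    - [0,0,0]
    - [0,0,0]
  twist: [0,0,0,0,0,0]
  jaw: 56

```text
time: 27.18
position: [0.6293, -0.1525, 0.0314]
tool_rot: [0.725, 0.688, -0.0, -0.0]
ft_force: [0.8, -0.1, -0.9]
grip_width: 0.0543
```

>>> step_arm:
  slide:
    - [0,0,-8]
    - [0,0,-20]
    - [0,0,-35]
    - [0,0,-40]
    - [0,0,-40]
    - [0,0,-30]
    - [0,-20,0]
    - [-10,-30,0]
    - [-10,-30,0]
    - [-10,-30,0]
    - [-10,-30,0]
    - [-10,-20,0]
    - [0,0,0]
    - [0,0,0]
  twist: [0,0,0,0,0,0,0,0,0,0,0,0,0,0]

```text
time: 28.35
position: [0.4664, -0.1945, 0.2053]
tool_rot: [0.726, 0.688, 0.0, 0.0]
ft_force: [0.2, -0.5, -0.5]
grip_width: 0.056
```

```bash
python3 - <<'E'
from h import *
to(0,0,0)
snap('side','s11');c=snap('top','t11');P=pts(c)
cv2.imwrite('pics/t11z.png',np.clip(cv2.resize(c['color'][100:270,60:450],None,fx=2,fy=2,interpolation=cv2.INTER_CUBIC)*1.6,0,255).astype('uint8'))
Q=P.reshape(-1,3)
for k,x,y,z0,z1,w in(('sol',.644,.129,.105,.13,.04),('drop',.639,.035,.06,.085,.03),('barrel',.634,-.059,.076,.095,.04),('lens',.629,-.152,.022,.036,.05),('atom',.436,.007,.085,.1,.04),('pill',.441,-.152,.013,.023,.045)):
    q=Q[(abs(Q[:,0]-x)<w)&(abs(Q[:,1]-y)<w)&(Q[:,2]>z0)&(Q[:,2]<z1)]
    if len(q): print(k,len(q),np.round(q.mean(0)*1000,1),cv2.minAreaRect((q[:,:2]*1000).astype('f4')))
E
```

```text
t 28.35 pos [ 466.4 -194.5  205.3] psi 86.87 tilt [ 0.001 -0.    -1.   ] w 56.0 F [ 0.2 -0.5 -0.5] TOOL [ 168.8 -476.6  204.7]
sol 138 [643.3 129.3 112.8] ((643.9037475585938, 129.56402587890625), (25.629968643188477, 23.1397705078125), 51.06803512573242)
drop 51 [636.6  34.5  69.1] ((637.6052856445312, 34.13202667236328), (14.80283260345459, 13.607434272766113), 87.20719146728516)
barrel 241 [632.7 -58.5  83. ] ((632.9442749023438, -58.49795913696289), (36.05746078491211, 34.139041900634766), 60.99646759033203)
lens 378 [ 627.4 -151.    28.4] ((628.254150390625, -151.21615600585938), (66.4473876953125, 33.20378875732422), 87.5987777709961)
atom 47 [435.6   6.7  91.9] ((435.1777648925781, 6.748151779174805), (12.738868713378906, 14.220189094543457), 45.04688262939453)
pill 505 [ 441.3 -152.2   18.3] ((441.2132873535156, -153.17665100097656), (66.51136016845703, 38.707969665527344), 54.96578598022461)
```

View pics/s11.png

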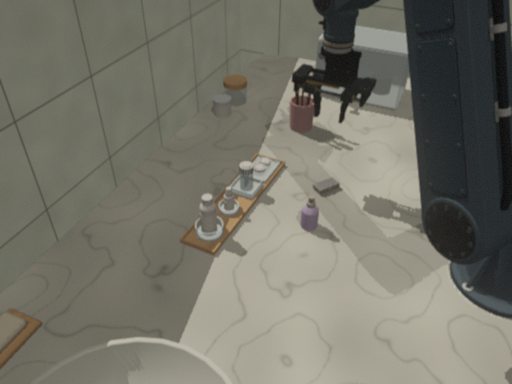

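View pics/t11z.png

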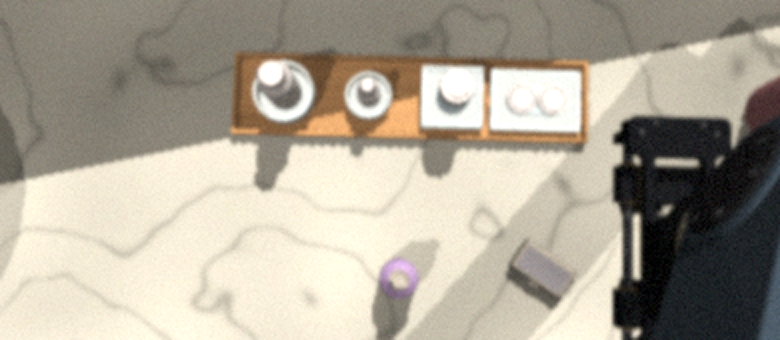

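All four are in their modules at the right heights, and both look-alikes are unmoved. Handing in.

```bash
python3 -c "
from h import *
print(robot.hand_in())"
```

```text
the job is handed in; nothing more can be done
None
```

All four kit items are in the tray, and I handed the job in at about 28.5 s. The solution bottle is in the large cup, the eye-drop bottle in the small cup, the soaking barrel in the square bin and the lens case in the dish.

- **Position:** the final top view put each item within about 3 mm of its module's centre. Their tops were at 113, 69–72, 83 and 28 mm, which fits all four standing or lying on the module floors.
- **Look-alikes:** the atomizer and pill case read within 1 mm of where they started. The pill case's fitted outline turned by 2.7° between pictures, which I put down to pixel noise because nothing went near it.
- **Disagreements:** the wrist and top views differed by up to about 3 mm on the positions I compared. Pose readings taken right after a move lagged by a few mm, so I made the last few millimetres of each placing as a separate slow move. The forces I read at touchdown were 5 to 9 N.
- **Not checked directly:** I judged tilt by eye from the pictures, not by measuring it. The arm was clear of everything at the end, and no check failed.

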